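Crack open the stuck lid of the sample case and hold it ajar

ROBOT

A 6-joint arm with a two-finger parallel gripper is mounted at the origin on a cart in front of the work surface, level with it; the furniture and walls round the work are solid. World frame = base frame: x ahead of the robot, y to its left, z up, the work surface at z = 0. Lengths are in m, angles in degrees, forces in N, time in s.
With the tool pointing down it reaches from about 0.375 to 0.825 m from the base axis. Payload 5.5 kg.
Tool frame: the origin (TCP) lies midway between the tips of the shut fingers; the grasp point (between the pads) lies 19 mm behind it; y points along the fingers, x is the direction in which the jaws open and shut, and the axes are right-handed (so a half turn about y gives the same grasp; the last joint's range is limited). The gripper opens to 85 mm and grips with 20 to 120 N. Pads are 22 mm wide; open, the fingers measure 114 mm over their backs; the gripper's body (76 mm by 85 mm) begins 54 mm behind the grasp point. The pads swing forward as they close: fully open they stand 13 mm farther back than shut.
Start: joints at [67.151, 17.962, -2.699, 69.339, 0, 90], TCP at [0.233, 0.553, 0.231] pointing down, gripper open.
Joint ranges: [-152.73, 152.73], [-39.44, 99.34], [-58.76, 71.6], [-118.89, 123.64], [-81.53, 83.1], [-180, 180]. Speed limits (degrees/s): [136.94, 136.94, 172.46, 180, 180, 180].

INTERFACE

Orientations are given as [roll, pitch, yaw] about the fixed x, y, z axes, in that order (R = Rz(yaw) Ry(pitch) Rx(roll)).
In Python, from station import telemetry, get_image, camera_params, order gives the robot as it stands. The module is installed in compiled form; this text tells all that it offers.
- The arm moves only by the shell command python3 -m creep 'ROWS' [FORCE]. ROWS is text: rows parted by semicolons, each of 7 numbers parted by spaces: the closure, from 0 (fully open) to 1 (shut), then the shift along the tool's x, y, z each as a share of 0.4 m, from -1 to 1, then the turn, a rotation vector about the tool's x, y, z each as a share of pi rad, from -1 to 1. In form: jaw tx ty tz ax ay az; .... A call has 1 to 12 rows; each row is the pose to reach, as a shift and turn from the pose commanded when the call began, along the tool's axes at that moment, turning the shorter way round; what a row does not reach only later rows make up. A row lasts 1/10 s, in which the tool goes at most 50 mm and 8.59 degrees, less where a joint would pass 70% of its speed; a pose out of reach is approached as far as the arm can. A call with a number of a shift or a turn outside -1 to 1 is refused whole. A call with a gripper value outside its range is refused whole. The fingers move at their own pace and stop on an object; FORCE is the grip in N (left out, the last holds). Time passes only in rows, so rows that repeat a pose let the fingers close. It gives the time, the measured TCP pose, the force and the opening at its end, in the units of the state.
- telemetry.observe(): the state, without advancing time (a new reading comes with each control period).
- get_image(name): name is "scene" or "top"; returns (picture, depth): 480x640x3 uint8, red, green, blue; 480x640 float32, m along the optical axis (not along the pixel's ray), 0 where there is no reading.
- camera_params(name): a dict with "K" (3x3 intrinsics, pixels), "extrinsics" (4x4, takes a point from camera to world coordinates). Camera axes: x right, y down, z forward; pixel columns grow to the right and rows downward; lengths in m; the calibration is good to about 2 mm. A picture is of the moment at which its call begins. camera_params takes no time and is no camera call.
- order.finish_job(): hands the job in, once; it reports no verdict.
The state is a dict: "t": time; "q": joint angles; "dq": joint speeds; "effort": joint torques, N m; "tool_pos": TCP position; "tcp_rot": TCP orientation; "ft_force": force on the tool from outside, world axes, zero at the start; "torque": the same for the moment, N m; "grip_width": finger opening in m.
Only numpy, scipy, OpenCV 4.12 (cv2) and the standard library are available. Lean on these libraries where they do the work, as an engineer would, in place of code of your own. Each camera call takes 0.05 s, during which the arm holds its last target. There are 200 camera calls.

TASK

The cooled case of blood tubes has come by courier and its lid is sucked onto the rubber gasket; it has to take in air slowly before anyone unpacks it. Slide the clamp jaw at the front of the case all the way out, off the lid, then pull the lid up by its bar handle until the gasket lets go, without letting it fly wide open, and hold it steadily just ajar, its front edge about 30 mm above the gasket. Leave the things round the case where they are, and finish while still holding the lid up like that.

Things in the scene. Friction and masses are not known exactly. Their poses are not given: they have to be found in the camera images.
- sample_case: Grey insulated case, 190 mm deep (x), 230 mm wide (y), standing fast on the table (it does not shift); with the white lid shut its top is 145 mm high. Origin: centre of its underside; x points from the front (clamp, robot's side) to the back (hinge), y to the left, z up. A clamp bracket on the front reaches 170 mm from the origin and is 99 mm high
- clamp_jaw (a joint): Slide of the aluminium clamp jaw along the case's -x direction (out, toward the robot) in m: 0 = fully in, its 10 mm nose over the steel lip at the middle of the lid's front edge so that the lid cannot rise; 0.024 = fully out against the stop, lid free. Starts within 4 mm of fully in. Slides stiffly (about 3 N) and stays where it is left
- jaw_knob (a point): Centre of the upright dark round knob on the jaw, moves with the jaw: 18 mm diameter (22 mm at its top rim), standing free from 148 mm to 191 mm above the table, this point 170 mm up. Below it is the jaw's block, 22 mm (x) by 52 mm (y), top at 140 mm. The knob stands 122 mm in front of the case's origin when the jaw is fully in. Its axes are the case's
- lid_hinge (a joint): Hinge angle of the lid in rad: 0 = shut, grows as its front edge rises. The gasket grips it: the upward pull needed at the bar handle rises to a peak of about 18 N (12 to 25 N) while the front edge comes up only 3 mm, then falls off as the lid pops free. From 12 mm on only the weight acts (3 to 5 N at the handle) and the hinge turns freely; let go, the lid drops back and rests on the gasket about 11 mm open
- pull_bar (a point): Middle of the lid's bar handle, moves with the lid: steel bar 12 mm thick, along the case's y, 98 mm long between its feet, 33 mm above the lid. When shut it is 178 mm above the table, 54 mm in front of the case's origin, 155 mm in front of the hinge axis and 60 mm above it: in opening it swings about 2 mm back (case's +x) for every 5 mm it rises. Its axes are the lid's
- lid_front_edge (a point): Middle of the lower front edge of the lid, 196 mm in front of the hinge axis; 118 mm above the table when shut. Its rise is the gap at the front: 30 mm is a hinge angle of 0.154 rad, with the handle bar 23 mm up and 11 mm back from where it was when shut. Its axes are the lid's
- case_lid: White lid, 193 mm (x) by 232 mm (y), 27 mm thick, with its bar handle on top. Origin: middle of the hinge axis at its back, 101 mm behind the case's origin and 118 mm above the table; axes as the case's, turning about y
- steel_cup: Small steel cup, 66 mm wide, 42 mm high, beside the case; leave it. Origin: centre of its underside
- ointment_bottle: Small white bottle, 30 mm thick, 55 mm high, beside the case; leave it. Origin: centre of its underside
- swab_stack: Stack of gauze swabs, 46 x 60 x 28 mm, beside the case; leave it. Origin: centre of its underside
- skin_spray: Pump bottle, 44 mm thick, 136 mm high, beside the case; leave it. Origin: centre of its underside

How it is judged:
By the outcome, as a careful person would: the job done as asked, in the order asked, and still so for the second after the job is handed in, while the arm keeps its last pose, push and grip.
It also fails if it takes over 45 s, if anything falls off the work surface, if the arm or the gripper's body presses on something with over 40 N, if the wrist force passes 120 N, or if a joint passes its speed limit or range.

## Working session

There is one attempt and no reset: what is moved stays moved. The work goes in short steps, Python scripts to look and compute and a shell command to move; the robot and the scene stay as the last step left them, time stands still between calls to the robot, and variables do not carry over. Pictures are saved under pics/ and viewed, about 8 in all and at most 12, crops included, and the job is handed in when it is done.

```bash
mkdir -p pics
python3 - <<'E'
from station import telemetry,get_image,camera_params
import cv2,numpy as np
s=telemetry.observe();print(s)
for n in("scene","top"):
    im,d=get_image(n);np.savez(f"pics/{n}0.npz",im=im,d=d)
    cv2.imwrite(f"pics/{n}0.png",im[:,:,::-1])
    p=camera_params(n);print(n,np.round(p["K"],1).tolist(),np.round(p["extrinsics"],3).tolist())
E
```

```text
{'t': 0.0, 'q': array([ 6.71492095e+01,  1.80056066e+01, -2.75289660e+00,  6.93408774e+01,
        1.08537154e-03,  9.00004560e+01]), 'dq': array([ 0.081137  , -0.05671069, -0.04942835,  0.0089838 ,  0.00141257,
       -0.01238767]), 'effort': array([-1.01689468e-03, -5.39599192e+01,  3.39745939e+01,  1.93065230e-02,
       -5.62325567e-05, -6.50509790e-06]), 'tool_pos': array([0.23277012, 0.5523832 , 0.23042996]), 'tcp_rot': array([-89.99891542,   0.09938066,  67.14875351]), 'ft_force': array([-0.25711538, -0.47770071,  0.77102484]), 'torque': array([-0.00935108, -0.00299652,  0.01243294]), 'grip_width': 0.08538763369199666}
scene [[464.3, 0.0, 321.1], [0.0, 464.3, 238.5], [0.0, 0.0, 1.0]] [[0.427, -0.552, 0.716, 0.001], [-0.904, -0.243, 0.351, -0.248], [-0.02, -0.797, -0.603, 0.644], [0.0, 0.0, 0.0, 1.0]]
top [[451.2, 0.0, 322.8], [0.0, 451.2, 239.0], [0.0, 0.0, 1.0]] [[0.004, -0.977, 0.214, 0.452], [-1.0, -0.003, 0.006, 0.079], [-0.005, -0.214, -0.977, 0.958], [0.0, 0.0, 0.0, 1.0]]
```

View pics/scene0.png

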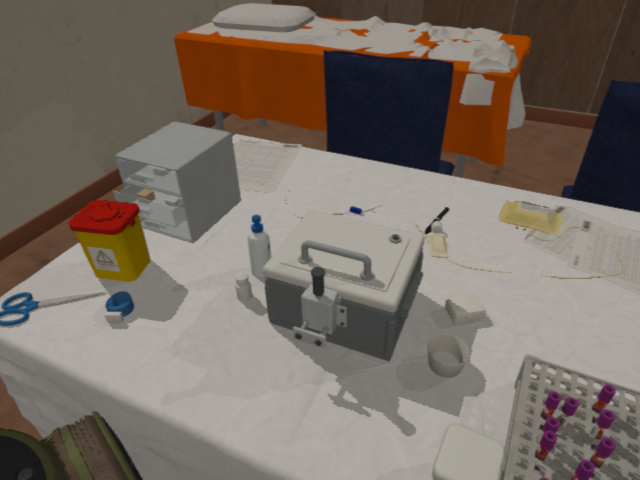

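View pics/top0.png

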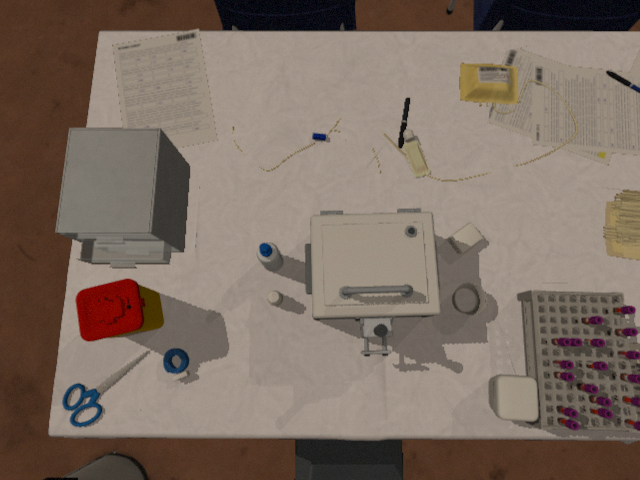

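The scene shows the case ahead of the robot with the knob at about (318,282) and the bar from (305,245) to (370,270). In the top view the lid spans (312,213)-(439,318), the bar runs from (343,292) to (411,290), and the knob is at (381,331). The bottles are to the left; the cup and swabs are to the right.

```bash
cat > h.py <<'E'
import numpy as np,cv2
from station import camera_params
def pts(n,d):
    p=camera_params(n);K=p["K"];E=p["extrinsics"]
    v,u=np.mgrid[:480,:640]
    P=np.stack([(u-K[0,2])/K[0,0]*d,(v-K[1,2])/K[1,1]*d,d],-1)
    return P@E[:3,:3].T+E[:3,3]
def ray(n,u,v,z):
    p=camera_params(n);K=p["K"];E=p["extrinsics"]
    r=E[:3,:3]@np.array([(u-K[0,2])/K[0,0],(v-K[1,2])/K[1,1],1]);o=E[:3,3]
    return o+r*(z-o[2])/r[2]
E
python3 - <<'E'
from h import *
for n in("scene","top"):
    f=np.load(f"pics/{n}0.npz");im=f["im"];d=f["d"];P=pts(n,d);z=P[...,2];ok=d>0
    x,y=P[...,0],P[...,1]
    reg=ok&(x>.3)&(x<.75)&(y>-.2)&(y<.25)
    lid=reg&(abs(z-.145)<.006)
    c=max(cv2.findContours(lid.astype(np.uint8),0,2)[0],key=cv2.contourArea)
    m=np.zeros(lid.shape,np.uint8);cv2.drawContours(m,[c],-1,1,-1)
    q=P[(m>0)&lid][:,:2]
    print(n,"lid",cv2.minAreaRect((q*1000).astype(np.float32)),np.median(z[lid]))
    hi=reg&(z>.160)&(z<.2)
    k,lab,st,ce=cv2.connectedComponentsWithStats(hi.astype(np.uint8))
    for i in range(1,k):
        if st[i,4]>15:
            q=P[lab==i];col=im[lab==i].mean(0)
            r=cv2.minAreaRect((q[:,:2]*1000).astype(np.float32))
            print(st[i],col.round(),q.mean(0).round(4),q.max(0).round(3),q.min(0).round(3),r)
            zt=q[:,2]
            if col.mean()>90:
                vx,vy,x0,y0=cv2.fitLine((q[zt>.17][:,:2]*1000).astype(np.float32),cv2.DIST_HUBER,0,.01,.01).ravel();print("line",np.degrees(np.arctan2(vy,vx)),x0,y0)
E
```

```text
scene lid ((584.1287841796875, -10.595359802246094), (192.31246948242188, 229.69764709472656), 2.0239126682281494) 0.14319564304827825
[301 240  71  31 623] [106. 107. 104.] [ 0.5298 -0.0156  0.1792] [0.539 0.049 0.187] [ 0.523 -0.073  0.16 ] ((531.5528564453125, -11.723583221435547), (12.234768867492676, 122.16659545898438), 2.303924083709717)
line -87.73657 529.4485 -17.577162
[311 267  15  24 285] [56. 57. 55.] [ 0.4602 -0.0161  0.1813] [ 0.475 -0.004  0.193] [ 0.453 -0.025  0.16 ] ((463.4784851074219, -14.14023208618164), (21.49993896484375, 20.492599487304688), 42.75978088378906)
top lid ((585.4577026367188, -10.076339721679688), (189.5195770263672, 228.52854919433594), 1.9544936418533325) 0.1421396302311877
[342 286  71  10 484] [99. 95. 90.] [ 0.5328 -0.011   0.1815] [0.54  0.049 0.187] [ 0.526 -0.072  0.16 ] ((533.2139892578125, -11.54638671875), (12.124666213989258, 121.05624389648438), 1.9394125938415527)
line -88.220795 532.7753 -10.882628
[374 324  14  14 138] [52. 52. 49.] [ 0.4643 -0.0139  0.1895] [ 0.475 -0.005  0.193] [ 0.454 -0.025  0.16 ] ((464.5602111816406, -14.187074661254883), (20.7932186126709, 20.12410545349121), 44.50639343261719)
```

Run:
```python
from h import *
a=cv2.imread("pics/scene0.png")[190:370,220:440];b=cv2.imread("pics/top0.png")[200:370,300:450]
a=cv2.resize(a,None,fx=2,fy=2,interpolation=2);b=cv2.resize(b,(int(150*360/170),360),interpolation=2)
cv2.imwrite("pics/crop0.png",np.hstack([a,b]))
```

```text
(no output)
```

View pics/crop0.png

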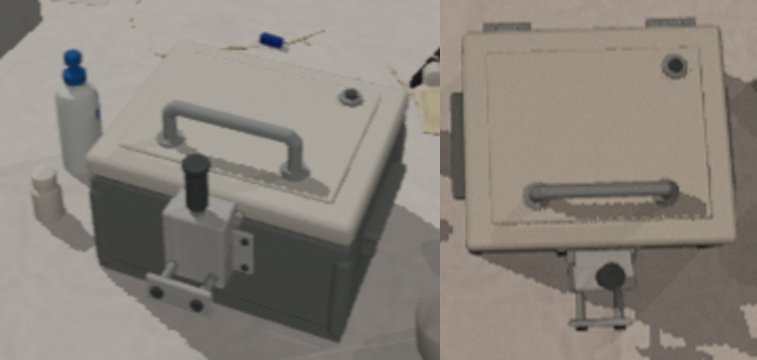

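The crop confirms an upright knob in front of the lid and a bar behind it. The case yaw is about 2°, the knob is at about (0.4645, -0.014) and the bar middle at about (0.533, -0.0115). I can do both grasps with the jaws opening along the case's x.

```bash
cat > to.py <<'E'
import sys,numpy as np
from scipy.spatial.transform import Rotation as R
from station import telemetry
# target x y z yaw pitch -> shares of shift & turn from the present measured pose (tool down: R=Rz(yaw)Ry(pitch)Rx(-90))
s=telemetry.observe();x,y,z,yaw,pit=map(float,sys.argv[1:6])
A=R.from_euler('xyz',s["tcp_rot"],degrees=True);B=R.from_euler('xyz',[-90,pit,yaw],degrees=True)
print("t",s["t"],"pos",s["tool_pos"].round(4),"rot",s["tcp_rot"].round(2),"F",s["ft_force"].round(1),"w",round(s["grip_width"],4),"q",s["q"].round(1))
print("shift",(A.inv().apply(np.array([x,y,z])-s["tool_pos"])/.4).round(4),"turn",((A.inv()*B).as_rotvec()/np.pi).round(4))
E
R="0.4 -0.54 -0.05 -0.54 0 0.18 0"
python3 -m creep '0.4 -0.54 -0.05 -0.54 0 0.18 0;0.4 -0.54 -0.05 -0.54 0 0.18 0;0.4 -0.54 -0.05 -0.54 0 0.18 0;0.4 -0.54 -0.05 -0.54 0 0.18 0;0.4 -0.54 -0.05 -0.54 0 0.18 0;0.4 -0.54 -0.05 -0.54 0 0.18 0;0.4 -0.54 -0.05 -0.54 0 0.18 0;0.4 -0.54 -0.05 -0.54 0 0.18 0' 40
python3 to.py 0.4645 -0.014 0.25 2 0
```

```text
t: 0.9
tool_pos: [0.3486, 0.2688, 0.2514]
tcp_rot: [-90.0, -0.0, 34.6]
ft_force: [0.5, -0.1, 0.0]
grip_width: 0.0512
t 0.9 pos [0.3486 0.2688 0.2514] rot [-8.999e+01 -1.000e-02  3.456e+01] F [ 0.5 -0.1  0. ] w 0.0512 q [ 37.6   0.2 -21.1  68.6   0.   93.1]
shift [-0.1624  0.0032 -0.7465] turn [-1.000e-04  1.809e-01  0.000e+00]
```

```bash
python3 -m creep '0.45 -0.1625 0 -0.7465 0 0.181 0;0.45 -0.1625 0 -0.7465 0 0.181 0;0.45 -0.1625 0 -0.7465 0 0.181 0;0.45 -0.1625 0 -0.7465 0 0.181 0;0.45 -0.1625 0 -0.7465 0 0.181 0;0.45 -0.1625 0 -0.7465 0 0.181 0;0.45 -0.1625 0 -0.7465 0 0.181 0;0.45 -0.1625 0 -0.7465 0 0.181 0;0.45 -0.1625 0 -0.7465 0 0.181 0' 40
python3 to.py 0.4645 -0.014 0.157 2 0
python3 - <<'E'
from h import *
from station import get_image
o=[]
for n in("scene","top"):
    im,d=get_image(n);o.append(im[:,:,::-1])
    P=pts(n,d)
cv2.imwrite("pics/a1.png",np.hstack([cv2.resize(o[0][160:380,220:440],(400,400)),cv2.resize(o[1][190:390,280:480],(400,400))]))
E
```

```text
t: 1.8
tool_pos: [0.4647, -0.0108, 0.2509]
tcp_rot: [-89.9, 0.1, 2.3]
ft_force: [0.2, -0.8, 0.5]
grip_width: 0.047
t 1.8 pos [ 0.4647 -0.0108  0.2509] rot [-8.995e+01  6.000e-02  2.270e+00] F [ 0.2 -0.8  0.5] w 0.047 q [ -1.4   3.  -18.3  68.7   0.   86.4]
shift [-0.0004  0.2347 -0.0082] turn [-0.0003  0.0015 -0.0004]
```

View pics/a1.png

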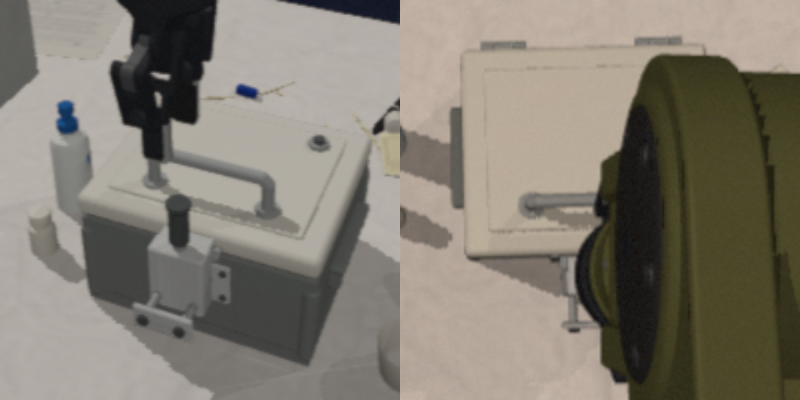

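The fingers hang above the knob (scene pane about (150,110), knob top (178,203)) with their opening straddling it along x. Next I descend in stages.

```bash
python3 -m creep '0.45 0 0.06 0 0 0 0;0.45 0 0.12 0 0 0 0;0.45 0 0.17 0 0 0 0;0.45 0 0.2 0 0 0 0;0.45 0 0.225 0 0 0 0;0.45 0 0.225 0 0 0 0;0.45 0 0.225 0 0 0 0' 40
python3 to.py 0.4645 -0.014 0.157 2 0
```

```text
t: 2.6
tool_pos: [0.4653, -0.0121, 0.1619]
tcp_rot: [-90.0, -0.0, 2.2]
ft_force: [0.1, 0.1, -0.6]
grip_width: 0.0469
t 2.6 pos [ 0.4653 -0.0121  0.1619] rot [-9.0e+01 -4.0e-02  2.2e+00] F [ 0.1  0.1 -0.6] w 0.0469 q [ -1.5   6.  -27.1  56.9   0.   86.3]
shift [-0.0022  0.0121 -0.0047] turn [0.     0.0011 0.0002]
```

```bash
python3 -m creep '0.6 0 0.01 -0.004 0 0 0;0.7 0 0.01 -0.004 0 0 0;0.85 0 0.01 -0.004 0 0 0;1 0 0.01 -0.004 0 0 0;1 0 0.01 -0.004 0 0 0;1 0 0.01 -0.004 0 0 0;1 0 0.01 -0.004 0 0 0;1 0 0.01 -0.004 0 0 0' 40
python3 to.py 0.4410 -0.0148 0.158 2 0
python3 - <<'E'
from h import *
from station import get_image
im,d=get_image("scene")
cv2.imwrite("pics/a2.png",cv2.resize(im[160:380,220:440,::-1],(500,500)))
E
```

```text
t: 3.4
tool_pos: [0.4652, -0.0142, 0.1577]
tcp_rot: [-90.0, -0.0, 2.2]
ft_force: [-1.8, -1.6, 5.3]
grip_width: 0.0197
t 3.4 pos [ 0.4652 -0.0142  0.1577] rot [-9.002e+01 -2.000e-02  2.170e+00] F [-1.8 -1.6  5.3] w 0.0197 q [ -1.7   6.2 -27.4  56.4  -0.   86.1]
shift [-0.0604 -0.0009  0.0007] turn [0.0001 0.0009 0.0001]
```

View pics/a2.png

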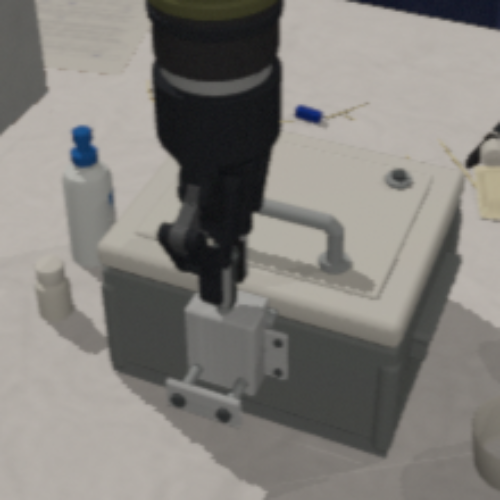

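The fingers hold the knob (pane (220,270)) at 19.7 mm opening. Next I pull the jaw out.

```bash
python3 -m creep '1 -0.01 0 0 0 0 0;1 -0.02 0 0 0 0 0;1 -0.03 0 0 0 0 0;1 -0.04 0 0 0 0 0;1 -0.048 0 0 0 0 0;1 -0.054 0 0 0 0 0;1 -0.056 0 0 0 0 0;1 -0.056 0 0 0 0 0' 40
python3 to.py 0.4410 -0.0148 0.158 2 0
```

```text
t: 4.25
tool_pos: [0.4426, -0.0149, 0.1576]
tcp_rot: [-90.0, -0.0, 2.2]
ft_force: [1.2, -0.3, 6.9]
grip_width: 0.0196
t 4.25 pos [ 0.4426 -0.0149  0.1576] rot [-9.001e+01 -3.000e-02  2.170e+00] F [ 1.2 -0.3  6.9] w 0.0196 q [ -1.9   3.8 -30.1  56.1  -0.   85.9]
shift [-0.0039 -0.0009  0.0003] turn [0.     0.001  0.0002]
```

```bash
python3 -m creep '1 -0.004 0 0 0 0 0;1 -0.006 0 0 0 0 0;1 -0.006 0 0 0 0 0' 40
python3 -m creep '1 -0.003 0 0 0 0 0;1 -0.005 0 0 0 0 0;1 -0.005 0 0 0 0 0' 40
```

```text
t: 4.55
tool_pos: [0.4416, -0.0149, 0.1577]
tcp_rot: [-90.0, -0.2, 2.2]
ft_force: [6.7, 0.2, 2.1]
grip_width: 0.0196
t: 4.85
tool_pos: [0.4414, -0.0149, 0.1578]
tcp_rot: [-90.0, -0.3, 2.2]
ft_force: [12.5, 0.1, -4.6]
grip_width: 0.0192
```

The jaw is against its stop: 23.8 mm of travel and the force climbing to 12 N. Next I relax, release and lift.

```bash
python3 -m creep '1 0.005 0 0 0 0 0;0.8 0.005 0 0 0 0 0;0.6 0.005 0 0 0 0 0;0.45 0.005 0 0 0 0 0;0.45 0.005 0 0 0 0 0;0.45 0.005 -0.05 0 0 0 0;0.45 0.005 -0.12 0 0 0 0;0.45 0.005 -0.2 0 0 0 0;0.45 0.005 -0.23 0 0 0 0;0.45 0.005 -0.23 0 0 0 0' 40
python3 to.py 0.533 -0.0115 0.22 2 0
python3 - <<'E'
from h import *
from station import get_image
im,d=get_image("scene");P=pts("scene",d);x,y,z=P[...,0],P[...,1],P[...,2]
m=(d>0)&(z>.17)&(z<.2)&(x>.4)&(x<.5)&(abs(y)<.08);q=P[m&(im.mean(2)<90)]
print(len(q),cv2.minAreaRect((q[:,:2]*1000).astype(np.float32)))
cv2.imwrite("pics/a3.png",cv2.resize(im[160:380,220:440,::-1],(500,500)))
E
```

```text
t: 5.85
tool_pos: [0.441, -0.0149, 0.2505]
tcp_rot: [-90.0, -0.1, 2.2]
ft_force: [0.7, -0.1, -0.3]
grip_width: 0.0469
t 5.85 pos [ 0.441  -0.0149  0.2505] rot [-90.    -0.14   2.17] F [ 0.7 -0.1 -0.3] w 0.0469 q [ -1.9   0.2 -21.2  68.4   0.   85.9]
shift [ 2.299e-01  7.680e-02 -2.000e-04] turn [0.     0.001  0.0008]
218 ((439.756591796875, -15.337724685668945), (18.634170532226562, 19.43197250366211), 81.3393783569336)
```

View pics/a3.png

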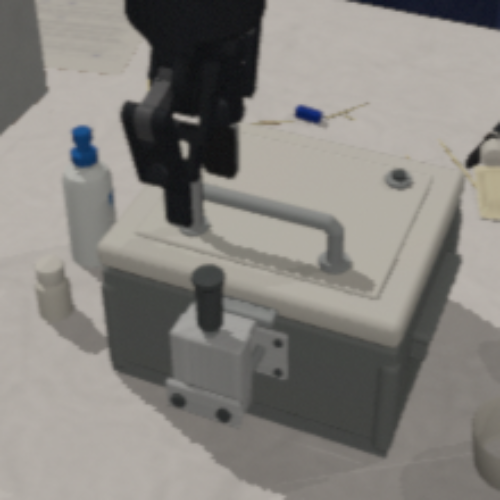

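The knob now stands clear (pane (208,300)), about 24 mm nearer the robot, with the steel lip exposed. Next I go over the bar and down.

```bash
python3 -m creep '0.45 0.1 0 0 0 0 0;0.45 0.2 0 0 0 0 0;0.45 0.23 0 0 0 0 0;0.45 0.23 0 0 0 0 0;0.45 0.23 0.05 0 0 0 0;0.45 0.23 0.1 0 0 0 0;0.45 0.23 0.15 0 0 0 0;0.45 0.23 0.19 0 0 0 0;0.45 0.23 0.215 0 0 0 0;0.45 0.23 0.215 0 0 0 0;0.45 0.23 0.215 0 0 0 0' 80
python3 to.py 0.533 -0.0115 0.159 2 0
```

```text
t: 7.0
tool_pos: [0.5316, -0.0115, 0.1635]
tcp_rot: [-90.0, 0.0, 2.2]
ft_force: [0.1, 0.4, -0.1]
grip_width: 0.0466
t 7.0 pos [ 0.5316 -0.0115  0.1635] rot [-9.00e+01  2.00e-02  2.17e+00] F [ 0.1  0.4 -0.1] w 0.0466 q [ -1.2  12.9 -18.5  58.7  -0.   86.6]
shift [ 0.0034  0.0114 -0.0002] turn [-0.      0.0009 -0.0001]
```

```bash
python3 -m creep '0.6 0.003 0.011 0 0 0 0;0.75 0.003 0.011 0 0 0 0;0.9 0.003 0.011 0 0 0 0;1 0.003 0.011 0 0 0 0;1 0.003 0.011 0 0 0 0;1 0.003 0.011 0 0 0 0;1 0.003 0.011 0 0 0 0' 80
python3 to.py 0.533 -0.0115 0.159 2 0
python3 - <<'E'
from h import *
from station import get_image
im,d=get_image("scene")
cv2.imwrite("pics/a4.png",cv2.resize(im[160:380,220:440,::-1],(500,500)))
# planned poses: follow the hinge (TCP rigid with lid); shares along tool axes from start, th in rad
b=np.array([0.155,-0.060])
for th in(.015,.03,.05,.08,.11,.13,.154):
    # TCP relative to hinge: 155 in front, 41 up (19 below bar)
    x0,z0=-.155,.041;x=x0*np.cos(th)+z0*np.sin(th);z=-x0*np.sin(th)+z0*np.cos(th)
    print(th,"edge",round(196*np.sin(th),1),"dx,dz mm",(1e3*(x-x0)).round(2),(1e3*(z-z0)).round(2),"shares tx ty",((x-x0)/.4).round(4),(-(z-z0)/.4).round(4),"turn",(th/np.pi).round(4))
E
```

```text
t: 7.7
tool_pos: [0.5337, -0.0114, 0.1594]
tcp_rot: [-90.0, -0.0, 2.2]
ft_force: [-0.5, -0.2, 5.4]
grip_width: 0.0095
t 7.7 pos [ 0.5337 -0.0114  0.1594] rot [-9.00e+01 -5.00e-02  2.17e+00] F [-0.5 -0.2  5.4] w 0.0095 q [ -1.2  13.2 -18.7  58.1   0.   86.6]
shift [-0.0018  0.0009 -0.0001] turn [0.     0.0009 0.0003]Traceback (most recent call last):
  File "<stdin>", line 10, in <module>
AttributeError: 'float' object has no attribute 'round'
```

View pics/a4.png

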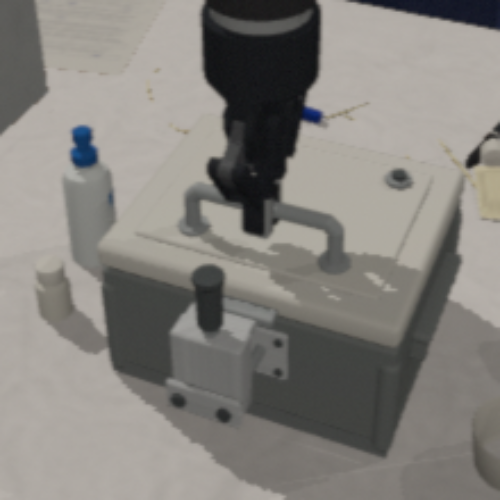

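The fingers straddle the bar near its middle (pane (260,215)). The opening reads 9.5 mm, somewhat less than the 12 mm bar, so I begin with a small lift and watch the force and width.

```bash
python3 -m creep '1 0.0008 -0.003 0 0 0 0.0024;1 0.0016 -0.0058 0 0 0 0.0048;1 0.0016 -0.0058 0 0 0 0.0048' 100
python3 -m creep '1 0.0008 -0.003 0 0 0 0.0024;1 0.0016 -0.0058 0 0 0 0.0048;1 0.0016 -0.0058 0 0 0 0.0048' 100
```

```text
t: 8.05
tool_pos: [0.5335, -0.0114, 0.1598]
tcp_rot: [-90.0, 1.0, 2.2]
ft_force: [3.0, 0.7, -10.9]
grip_width: 0.0092
t: 8.35
tool_pos: [0.5332, -0.0114, 0.1601]
tcp_rot: [-90.0, 2.0, 2.2]
ft_force: [6.5, 0.3, -26.9]
grip_width: 0.009
```

```bash
python3 -m creep '1 0 0 0 0 0 0;1 0 0 0 0 0 0'
python3 - <<'E'
from h import *
from station import get_image,telemetry
s=telemetry.observe();print(s["ft_force"].round(1),s["torque"].round(2),s["tool_pos"].round(4))
b=np.load("pics/scene0.npz");im,d=get_image("scene")
P0=pts("scene",b["d"]);P=pts("scene",d)
m=(abs(P0[...,2]-.143)<.008)&(abs(P[...,2]-.145)<.02)&(P0[...,0]>.49)&(P0[...,0]<.68)&(P0[...,1]>-.12)&(P0[...,1]<.1)&(b["d"]>0)&(d>0)
for lo,hi in((.49,.52),(.52,.56),(.56,.6),(.6,.64),(.64,.68)):
    k=m&(P0[...,0]>lo)&(P0[...,0]<hi);print(lo,k.sum(),np.median((P-P0)[k][:,2])*1e3)
cv2.imwrite("pics/a5.png",cv2.resize(im[200:350,250:420,::-1],(680,600)))
E
```

```text
t: 8.55
tool_pos: [0.5332, -0.0114, 0.1602]
tcp_rot: [-90.0, 2.0, 2.2]
ft_force: [7.3, -1.1, -27.5]
grip_width: 0.0087
[  7.3  -1.1 -27.5] [-0.15 -1.66 -0.1 ] [ 0.5332 -0.0114  0.1602]
0.49 1777 0.3393194456257076
0.52 1797 0.47862263335485267
0.56 1074 0.3378416909192161
0.6 1252 0.13354088093894823
0.64 922 0.16683354837565556
```

View pics/a5.png

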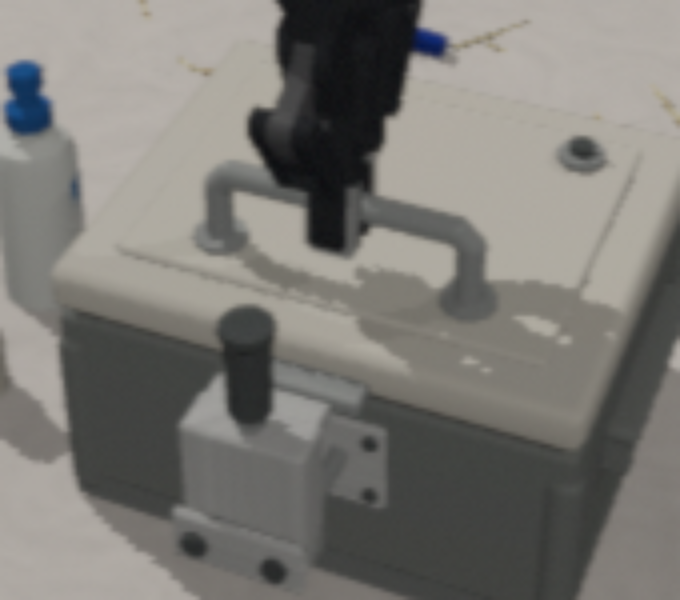

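The jaw block is clear of the lip (pane (320,390)), but the lid is up by under 1 mm at about 27 N. I'll raise it further in small steps without more tilt.

```bash
python3 -m creep '1 0 -0.0015 0 0 0 0;1 0 -0.0025 0 0 0 0;1 0 -0.0025 0 0 0 0' 120
python3 -c "
from station import telemetry as t;s=t.observe();print(s['ft_force'].round(1),s['torque'].round(2),s['tool_pos'].round(5))"
python3 -m creep '1 0 -0.0015 0 0 0 -0.002;1 0 -0.0025 0 0 0 -0.004;1 0 -0.0025 0 0 0 -0.004' 120
python3 -c "
from station import telemetry as t;s=t.observe();print(s['ft_force'].round(1),s['torque'].round(2),s['tool_pos'].round(5))"
```

```text
t: 8.9
tool_pos: [0.5343, -0.0114, 0.1627]
tcp_rot: [-90.0, 1.9, 2.2]
ft_force: [5.8, -0.3, -14.3]
grip_width: 0.0085
[  5.8  -0.3 -14.3] [-0.07 -1.1  -0.04] [ 0.53428 -0.0114   0.16271]
t: 9.2
tool_pos: [0.5356, -0.0113, 0.1651]
tcp_rot: [-90.0, 0.9, 2.2]
ft_force: [6.8, -0.2, -11.6]
grip_width: 0.0085
[  6.8  -0.2 -11.6] [-0.03 -1.16 -0.09] [ 0.53556 -0.01134  0.16513]
```

The gasket has let go: force is falling and the TCP moved 5.7 mm up and 1.9 mm back, as the hinge predicts. I continue along the hinge arc, slowly.

```bash
python3 -m creep '1 0.0015 -0.004 0 0 0 0.005;1 0.003 -0.008 0 0 0 0.01;1 0.0045 -0.012 0 0 0 0.015;1 0.006 -0.016 0 0 0 0.02;1 0.0075 -0.02 0 0 0 0.025;1 0.0095 -0.025 0 0 0 0.03;1 0.011 -0.03 0 0 0 0.034;1 0.012 -0.033 0 0 0 0.036;1 0.012 -0.033 0 0 0 0.036;1 0.012 -0.033 0 0 0 0.036' 120
cat > lid.py <<'E'
from h import *
from station import get_image,telemetry
import sys
s=telemetry.observe();print(s["ft_force"].round(1),s["torque"].round(2),s["tool_pos"].round(4),s["tcp_rot"].round(2))
c,sn=np.cos(np.radians(2)),np.sin(np.radians(2));o=np.array([.5868,-.0096])
def lid(im,d,n):
    P=pts(n,d);q=P[...,:2]-o;X=q[...,0]*c+q[...,1]*sn;Y=-q[...,0]*sn+q[...,1]*c;Z=P[...,2]
    m=(d>0)&(X>-.09)&(X<.09)&(abs(Y)<.105)&(abs(Y)>.072)&(Z>.13)&(Z<.2)
    x,z=X[m],Z[m]
    for _ in range(4):
        a=np.polyfit(x,z,1);k=abs(z-np.polyval(a,x))<.004;x,z=x[k],z[k]
    return a,len(x)
for n in("scene","top"):
    f=np.load(f"pics/{n}0.npz");im,d=get_image(n);a0,_=lid(f["im"],f["d"],n);a,k=lid(im,d,n)
    th=np.arctan(a0[0])-np.arctan(a[0]);print(n,k,"theta",th.round(4),"edge mm",(196*np.sin(th)).round(1),"rise at x=-54mm",((np.polyval(a,-.054)-np.polyval(a0,-.054))*1e3).round(1))
    if len(sys.argv)>1 and n=="scene":cv2.imwrite(sys.argv[1],cv2.resize(im[160:380,220:440,::-1],(560,560)))
E
python3 lid.py
```

```text
t: 10.2
tool_pos: [0.5399, -0.0112, 0.1785]
tcp_rot: [-90.0, 7.5, 2.2]
ft_force: [3.6, -0.8, -6.0]
grip_width: 0.0082
[ 3.6 -0.8 -6. ] [-0.12 -1.04 -0.03] [ 0.5399 -0.0112  0.1785] [-90.     7.48   2.17]
scene 1977 theta 0.1201 edge mm 23.5 rise at x=-54mm 19.3
top 1717 theta 0.1202 edge mm 23.5 rise at x=-54mm 19.3
```

The lid stands about 24 mm open at the front, with both views agreeing. It needs about 6 mm more.

```bash
python3 -m creep '1 0.001 -0.004 0 0 0 0.003;1 0.002 -0.008 0 0 0 0.006;1 0.0035 -0.0125 0 0 0 0.01;1 0.0035 -0.0125 0 0 0 0.01;1 0.0035 -0.0125 0 0 0 0.01;1 0.0035 -0.0125 0 0 0 0.01' 120
python3 lid.py pics/a6.png
```

```text
t: 10.9
tool_pos: [0.542, -0.0111, 0.1834]
tcp_rot: [-90.0, 9.3, 2.2]
ft_force: [4.1, -1.3, -6.5]
grip_width: 0.0082
[ 4.1 -1.3 -6.5] [-0.19 -1.34 -0.  ] [ 0.542  -0.0111  0.1834] [-90.     9.25   2.17]
scene 1908 theta 0.1525 edge mm 29.8 rise at x=-54mm 24.7
top 1697 theta 0.1537 edge mm 30.0 rise at x=-54mm 24.7
```

View pics/a6.png

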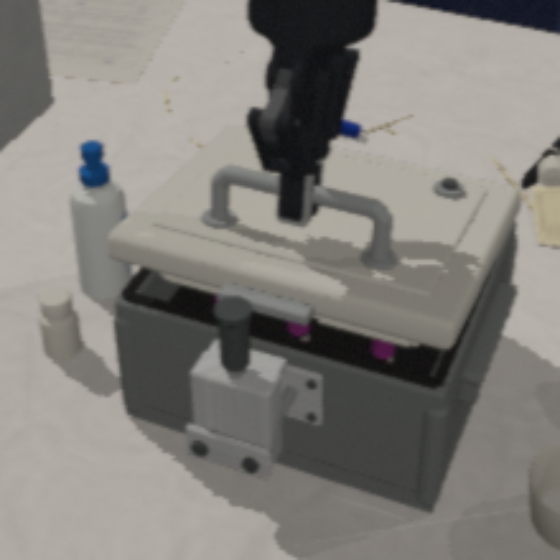

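The lid is ajar with the dark gap and purple tube caps visible (pane about (300,325)); the bar is held and the jaw is out. Next I hold for a second and recheck for drift.

```bash
python3 -m creep '1 0 0 0 0 0 0;1 0 0 0 0 0 0;1 0 0 0 0 0 0;1 0 0 0 0 0 0;1 0 0 0 0 0 0;1 0 0 0 0 0 0;1 0 0 0 0 0 0;1 0 0 0 0 0 0;1 0 0 0 0 0 0;1 0 0 0 0 0 0;1 0 0 0 0 0 0;1 0 0 0 0 0 0' 120
python3 lid.py
python3 - <<'E'
from h import *
from station import get_image
im,d=get_image("scene");P=pts("scene",d);x,y,z=P[...,0],P[...,1],P[...,2]
m=(d>0)&(z>.17)&(z<.2)&(x>.4)&(x<.47)&(abs(y)<.08);q=P[m&(im.mean(2)<90)]
print(len(q),cv2.minAreaRect((q[:,:2]*1000).astype(np.float32)))
f=np.load("pics/top0.npz")["im"].astype(int);im,_=get_image("top");D=abs(im.astype(int)-f).max(2)
for n,(u,v) in dict(spray=(268,256),bottle=(275,298),cup=(467,299),swabs=(467,237)).items():print(n,D[v-10:v+11,u-10:u+11].mean().round(1))
E
```

```text
t: 12.2
tool_pos: [0.542, -0.0112, 0.1834]
tcp_rot: [-90.0, 9.2, 2.2]
ft_force: [4.7, -1.3, -6.4]
grip_width: 0.008
[ 4.7 -1.3 -6.4] [-0.21 -1.44 -0.02] [ 0.542  -0.0112  0.1834] [-90.01   9.25   2.17]
scene 1914 theta 0.152 edge mm 29.7 rise at x=-54mm 24.6
top 1708 theta 0.1536 edge mm 30.0 rise at x=-54mm 24.7
231 ((439.34307861328125, -15.31242561340332), (20.751420974731445, 20.692974090576172), 10.86981201171875)
spray 40.2
bottle 49.1
cup 35.5
swabs 73.5
```

Run:
```python
from h import *
from station import get_image,order
d0=np.load("pics/scene0.npz")["d"];_,d=get_image("scene")
for n,(u,v) in dict(spray=(260,255),bottle=(243,289),cup=(447,355),swabs=(464,308)).items():
    k=abs(d-d0)[v-18:v+19,u-18:u+19];print(n,"depth change mm: median",np.median(k*1e3).round(1),"share>10mm",(k>.01).mean().round(3))
order.finish_job()
```

```text
spray depth change mm: median 3.1 share>10mm 0.338
bottle depth change mm: median 1.6 share>10mm 0.007
cup depth change mm: median 1.3 share>10mm 0.007
swabs depth change mm: median 1.4 share>10mm 0.004
the job is handed in; nothing more can be done
```

I slid the clamp jaw out to its stop, then pulled the lid up by the bar until the gasket let go. The job is handed in at about 12 s, with the gripper still holding the lid ajar.

**Last checks:**
- **Clamp jaw:** it moved about 24 mm and met a firm stop, and the knob measured in the same place at the end.
- **Lid:** the front edge is about 30 mm up (29.7 mm in one camera, 30.0 mm in the other), unchanged over a 1.2 s hold. The bar height suggests slightly more, about 31 mm.
- **Forces:** the peak reading was about 28 N while breaking the gasket, and about 6 N in the hold. I sampled forces only at the end of each move.

**Checks that did not agree cleanly:**
- **Grip opening:** it read 8–9.5 mm on the 12 mm bar and drifted down slightly under the 120 N grip. The lid angle did not change with it.
- **Things beside the case:** the top-camera colour comparison showed differences at all four, which I put down to the arm and its shadow. In the scene-camera depth, the bottle, cup and swabs were unchanged. The spray window showed changes, but it overlaps the raised lid edge. The spray looked to be in the same place in the last picture I viewed, though I did not measure it separately.

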